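Study a fossil through a reading lens at its focal height

TASK

In the drawing studio, fold the clear lid of the small plywood specimen case up until it stands upright and leave it standing there. Then pick up the brass-rimmed reading lens by its handle and hold it level and centred over the fossil in the case, with the lens at the height of the red marker clip on the lid's ruled edge. Finish while still holding the lens there, still and touching nothing else; do not touch the fossil, the clip or the glass, and leave everything else on the table where it is.

Things in the scene. Friction and masses are not known exactly. Their poses are not given: they have to be found in the camera images.
- case: open plywood specimen case with a cork bed, fixed to the table, 160 mm deep (its x), 180 mm wide (its y), 34 mm high with 8 mm walls; the cork surface is 14 mm above the table. Origin: centre of its underside, on the table. Its x axis points from its front to its hinged back, z up.
- lid (a joint): lid angle (rad): 0 shut, 1.571 upright, stop at 2.0; found part open. Clear panel in a wooden frame, 180 mm wide, 166 mm from hinge to free edge, 8 mm thick, 0.2 kg, hinged on the case's back wall, opening up and towards the case's +x. Stiff hinges (0.3 N m friction): it stays where left; 2 to 6 N on the inner side of its free edge, along the case's +x, folds it up.
- lid_hinge (a point): middle of the lid's hinge line, on the plane of the lid's inner face: 80 mm along +x from the case's centre and 34 mm above the table. The hinge line runs along the case's y.
- lid_edge (a point): middle of the lid's free edge, on its inner face, 166 mm from the hinge line; upright it stands 200 mm above the table.
- focus_mark (a point): centre of the red plastic marker clip (12 mm long along the lid, 19 thick, 28 wide) on the lid's ruled side edge, 82 mm from the lid's middle towards the case's -y; set 70 to 105 mm from the hinge line. With the lid upright its height is the focal height: that of the middle of the lens. Its x axis points along the lid to the hinge (down when upright).
- clip: the red marker clip itself (origin on the lid's inner face at the clip's middle); it slides if pushed, so it is not to be touched.
- fossil_center (a point): centre of the pale coiled ammonite fossil, 52 mm across and about 15 mm high, lying loose and flat on the cork bed; this point is 7.5 mm above the cork.
- fossil: the same fossil; origin at the centre of its underside.
- loupe_grip (a point): middle of the reading lens's grip and its balance point, 7 mm above the table as it lies. Dark wooden handle, flat-sided, 18 mm wide, 14 high, from 78 mm behind this point (its -x, brass end cap) to 25 mm ahead, then a narrower ferrule to the rim. x axis: along the handle to the lens; z: square to the lens, up as it lies. Whole tool about 200 mm, 0.13 kg.
- loupe: the reading lens (handle and lens together); origin on its underside below the grip, axes as for loupe_grip.
- lens: the round glass of the reading lens with its brass rim: 80 mm across, 10 mm thick; origin at the middle of the glass, 85 mm along +x from loupe_grip and level with it; z is square to the glass.
- pinecone: bystander: brown pine cone standing on end, 60 mm across, 65 mm high; origin under its centre.
- eraser: bystander: white eraser in a blue sleeve, 58 x 24 x 13 mm; origin under its centre.
- pencil: bystander: green pencil, 175 mm long, 8 mm thick; origin under its middle.
- gourd: bystander: yellow dried gourd lying down, 180 mm long, 80 mm thick; origin under its middle.
- ink: bystander: dark square ink bottle, 50 mm square, 67 mm high; origin under its centre.
- pot: bystander: blue pot of pencils and brushes, 76 mm across, 100 mm high, 200 mm with its contents; origin under its centre.
- skull: bystander: small bone-white animal skull, 140 mm long, 90 mm high; origin under its centre.
- tin: bystander: red and steel pencil tin, 185 x 68 x 18 mm; origin under its centre.
There are look-alikes about, which are no part of the job. Of the things like the loupe, leave any that is orange; of the rest the larger one is meant.

How it is judged:
On the way, in this order (a step that is already met when the one before it is completed fails the run):
1. the lid is folded upright (within 0.08 rad) and left standing, the robot off it (value of joint lid between 1.491 and 1.651 rad and contact force between case and the fingers below 0.2 N and contact force between case and the arm below 0.2 N), for 0.3 s.
2. the reading lens is lifted in the gripper, at least 50 mm clear of the table (height (world z) of lens above 0.055 m and contact force between loupe and the fingers above 1 N), for 0.2 s.
At the end, for the whole second after the job is handed in: Lid upright within 0.08 rad, untouched; middle of the lens level with the red clip within 10 mm (along the lid), within 12 mm of the fossil's centre from above, level within 0.10 rad, still, held in the gripper, touching neither case nor fossil; fossil not moved 5 mm (all of step 1 and x of lens in the frame of focus_mark between -0.01 and 0.01 m and horizontal distance between lens and fossil_center below 0.012 m and angle between lens's own z axis and vertical below 0.1 rad and contact force between loupe and the fingers above 1 N and linear speed of loupe below 0.015 m/s and angular speed of loupe below 0.1 rad/s and contact force between loupe and case below 0.05 N and contact force between loupe and fossil below 0.05 N and distance of fossil from where it was at the start of the episode below 0.005 m); the arm keeps its last pose, push and grip.
It fails at once if the glass or rim of the reading lens is touched by the robot (over 1 N) (contact force between lens and the fingers above 1 N or contact force between lens and the arm above 1 N).
It fails at once if the fossil is touched (over 0.3 N by robot or lens) or moved 5 mm (distance of fossil from where it was at the start of the episode above 0.005 m or contact force between fossil and the fingers above 0.3 N or contact force between fossil and the arm above 0.3 N or contact force between fossil and loupe above 0.3 N).
It fails at once if the red clip is touched (over 0.5 N) (contact force between clip and the fingers above 0.5 N or contact force between clip and the arm above 0.5 N or contact force between clip and loupe above 0.5 N).
It fails at once if a bystander is moved more than 15 mm (distance of any of pinecone, eraser, pencil, gourd, ink, pot, skull, tin from where it was at the start of the episode above 0.015 m).
It also fails if it takes over 64 s, if anything falls off the work surface, if the arm or the gripper's body presses on something with over 40 N, if the wrist force passes 120 N, or if a joint passes its speed limit or range.

ROBOT

A 6-joint arm with a two-finger parallel gripper is mounted at the origin on the work surface. World frame = base frame: x ahead of the robot, y to its left, z up, the work surface at z = 0. Lengths are in m, angles in rad, forces in N, time in s.
With the tool pointing down it reaches from about 0.35 to 0.775 m from the base axis. Payload 7.3 kg.
Tool frame: the origin (TCP) lies midway between the tips of the shut fingers; the grasp point (between the pads) lies 19 mm behind it; z points along the fingers, y is the line along which they close (so a half turn about z gives the same grasp; the last joint's range is limited). The gripper opens to 92 mm and grips with 3 to 60 N. Pads are 19 mm wide; open, the fingers measure 130 mm over their backs; the gripper's body (75 mm by 190 mm) begins 47 mm behind the grasp point.
Start: joints at [1.03, 0.342, 1.524, -0, 1.275, -0.146], TCP at [0.202, 0.485, 0.227] pointing down, gripper open.
Joint ranges: [-2.53, 2.53], [-0.77, 2.02], [0.04, 2.7], [-1, 4.14], [0.28, 2.66], [-3.11, 3.11]. Speed limits (rad/s): [2.57, 2.57, 3.14, 3.14, 3.14, 3.14].

INTERFACE

Orientations are given as [roll, pitch, yaw] about the fixed x, y, z axes, in that order (R = Rz(yaw) Ry(pitch) Rx(roll)).
In Python, from cell import monitor, vision, workorder gives the robot as it stands.
- The arm moves only by the tool move_arm, never from a script. Its argument "rows" is a list of rows, each a list of 5 numbers: the shift along the world's x, y, z in mm, then the turn about the world's z in rad, then the closure, from -1 (fully open) to 1 (shut). A call has 1 to 12 rows; each row shifts and turns the commanded pose from where the row before left it; what a row does not reach is not made up. A row lasts 1/10 s, in which the tool goes at most 50 mm and 8.59 degrees, less where a joint would pass 70% of its speed; a pose out of reach is approached as far as the arm can. A call is refused whole if a number of a shift passes 50 or a number of a turn 0.15, either way. A call with a gripper value outside its range is refused whole. The fingers move at their own pace and stop on an object; "newtons" is the grip in N (left out, the last holds). Time passes only in rows, so rows that do not move let the fingers close. It gives the time, the measured TCP pose, the force, the opening and the grip force at its end, in the units of the state.
- monitor.observe(): the state, without advancing time (a new reading comes with each control period).
- vision.read_camera(name): name is "scene" or "top" or "wrist"; returns the picture (384x512x3 uint8, red, green, blue); there is no depth.
- vision.get_calibration(name): a dict with "K" (3x3 intrinsics, pixels), "T" (4x4, takes a point from camera to world coordinates); the wrist camera has in their place "mount" (4x4, takes a point from camera to tool coordinates, whose origin is the TCP and whose axes are the flange's). Camera axes: x right, y up, looking along -z (the intrinsics and any distortion apply to the point x, -y, -z); pixel columns grow to the right and rows downward; lengths in m; the calibration is good to about 2 mm. A picture is of the moment at which its call begins: read the wrist's pose just before it. get_calibration takes no time and is no camera call.
- workorder.hand_in(): hands the job in; it is judged then, once.
The state is a dict: "time": time; "qpos": joint angles; "qvel": joint speeds; "joint_efforts": joint torques, N m; "tool_pos": TCP position; "tool_rot": TCP orientation; "contact_force": force on the tool from outside, world axes, zero at the start; "torque": the same for the moment, N m; "opening": finger opening in m; "grip_force": force on a finger pad.
Only numpy, scipy, OpenCV 4.12 (cv2) and the standard library are available. Lean on these libraries where they do the work, as an engineer would, in place of code of your own. Each camera call takes 0.05 s, during which the arm holds its last target. There are 200 camera calls.

## Working session

There is one attempt and no reset: what is moved stays moved. The work goes in short steps, Python scripts to look and compute and a tool call to move; the robot and the scene stay as the last step left them, time stands still between calls to the robot, and variables do not carry over. Pictures are saved under pics/ and viewed, at most 10 in all, crops included, and the job is handed in when it is done.

Besides the shell and the picture viewer there is one more tool, called in YAML: its name, and indented under it one key for each argument. move_arm: Moves the arm, as the interface text tells. Its arguments: {"type":"object","properties":{"rows":{"type":"array","items":{"type":"array","items":{"type":"number"}}},"newtons":{"type":"number"}},"required":["rows"]}

```bash
mkdir -p pics; python3 - <<'E'
from cell import monitor, vision
import cv2,numpy as np
print(monitor.observe())
for n in("scene","top","wrist"):
    im=vision.read_camera(n); cv2.imwrite(f"pics/{n}0.png",im[:,:,::-1])
    c=vision.get_calibration(n); print(n,{k:np.round(v,4).tolist() if not isinstance(v,str) else v for k,v in c.items()})
a=[cv2.imread(f"pics/{n}0.png") for n in("scene","top")]
for n,i in zip(("scene","top"),a): cv2.imwrite(f"pics/{n}0b.png",cv2.resize(i,(800,600),interpolation=cv2.INTER_CUBIC))
E
```

```text
{'time': 0.0, 'qpos': array([ 1.03001863e+00,  3.42714982e-01,  1.52502791e+00, -1.84807476e-06,
        1.27539739e+00, -1.45981917e-01]), 'qvel': array([ 2.19928249e-03, -1.98502949e-03,  1.03441274e-03,  9.33708878e-04,
       -4.11313082e-04,  8.99767594e-05]), 'joint_efforts': array([-3.25247474e-04, -4.31252003e+01, -2.44217402e+01,  7.16893421e-02,
        5.61510539e-02, -1.57065870e-04]), 'tool_pos': array([0.20168197, 0.4842691 , 0.22604518]), 'tool_rot': array([-3.14006123e+00, -2.23375725e-04,  2.74679725e+00]), 'contact_force': array([-0.35531742, -0.14472181,  0.65623177]), 'torque': array([ 0.01043226, -0.00664348, -0.00602318]), 'grip_force': 0.0, 'opening': 0.09215981479425175}
scene {'K': [[466.2041, 0.0, 257.0273], [0.0, 466.2041, 184.3262], [0.0, 0.0, 1.0]], 'T': [[-0.874, -0.4041, 0.2698, 0.9393], [0.4859, -0.7311, 0.479, 0.7917], [0.0037, 0.5498, 0.8353, 1.4169], [0.0, 0.0, 0.0, 1.0]]}
top {'K': [[399.4149, 0.0, 255.6499], [0.0, 399.4149, 191.5129], [0.0, 0.0, 1.0]], 'T': [[-0.0133, 0.998, -0.0617, 0.4136], [-0.9998, -0.0144, -0.0167, 0.0042], [-0.0176, 0.0614, 0.998, 1.1992], [0.0, 0.0, 0.0, 1.0]]}
wrist {'K': [[272.3083, 0.0, 253.247], [0.0, 272.3083, 193.7679], [0.0, 0.0, 1.0]], 'mount': [[-0.0013, 0.9641, 0.2654, 0.071], [1.0, 0.0009, 0.0017, -0.0006], [0.0014, 0.2654, -0.9641, -0.1577], [0.0, 0.0, 0.0, 1.0]]}
```

View pics/top0b.png

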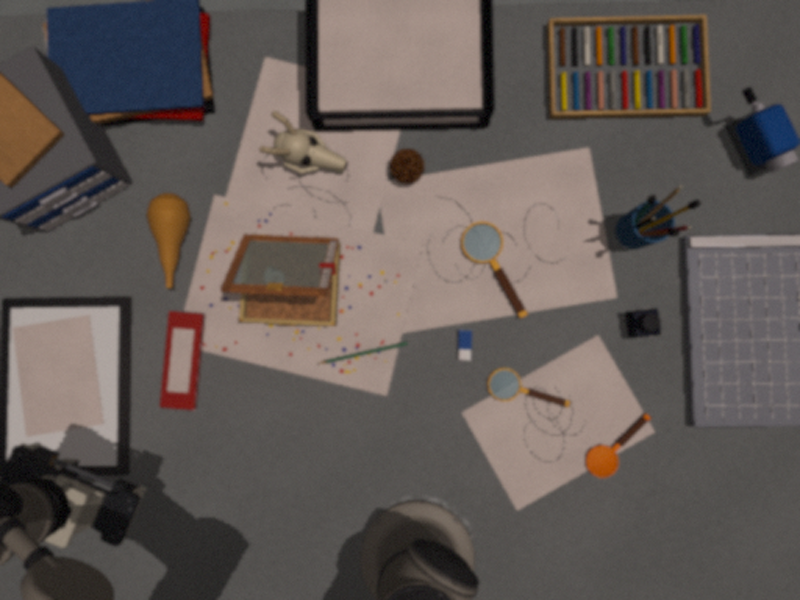

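View pics/scene0b.png

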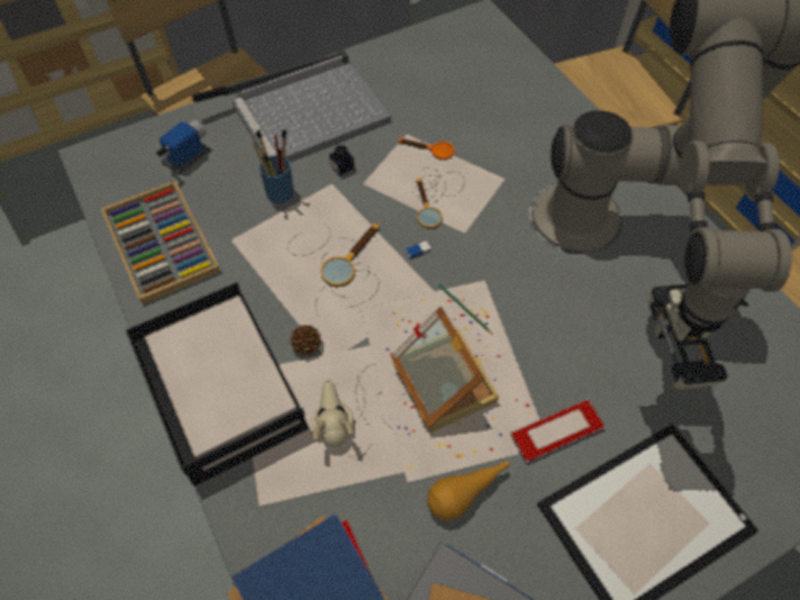

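The top view shows the case near (290,280), with its hinge at the top and the clip at (327,265). The large brass lens is at (483,243), with its handle running to (522,315). The small brass and orange look-alikes lie lower down. I'll zoom in next.

```bash
cat > h.py <<'E'
import numpy as np, cv2
from cell import monitor, vision
from scipy.spatial.transform import Rotation as Ro
def cam(n,st=None):
    c=vision.get_calibration(n)
    if 'T' in c: return c['K'],np.array(c['T'])
    T=np.eye(4); T[:3,:3]=Ro.from_euler('xyz',st['tool_rot']).as_matrix(); T[:3,3]=st['tool_pos']
    return c['K'],T@c['mount']
def ray(n,uv,st=None):
    K,T=cam(n,st); p=np.linalg.inv(K)@[uv[0],uv[1],1]
    d=T[:3,:3]@np.array([p[0],-p[1],-p[2]]); return T[:3,3],d/np.linalg.norm(d)
def plane(n,uv,z,st=None):
    o,d=ray(n,uv,st); return o+d*(z-o[2])/d[2]
def proj(n,P,st=None):
    K,T=cam(n,st); c=np.linalg.inv(T)@np.append(P,1); p=K@[c[0],-c[1],-c[2]]; return p[:2]/p[2]
def tri(l):
    A=np.zeros((3,3));b=np.zeros(3)
    for o,d in l:
        M=np.eye(3)-np.outer(d,d);A+=M;b+=M@o
    return np.linalg.solve(A,b)
E
python3 - <<'E'
import cv2,numpy as np
t=cv2.imread('pics/top0.png');s=cv2.imread('pics/scene0.png')
a=cv2.resize(t[140:215,135:235],(800,600),interpolation=cv2.INTER_CUBIC)
b=cv2.resize(s[190:280,240:330],(600,600),interpolation=cv2.INTER_CUBIC)
cv2.imwrite('pics/a.png',np.clip(a*1.6,0,255));cv2.imwrite('pics/b.png',np.clip(b*1.6,0,255))
E
```

```text
[ WARN:0@0.085] global loadsave.cpp:1063 imwrite_ Unsupported depth image for selected encoder is fallbacked to CV_8U.
```

View pics/a.png

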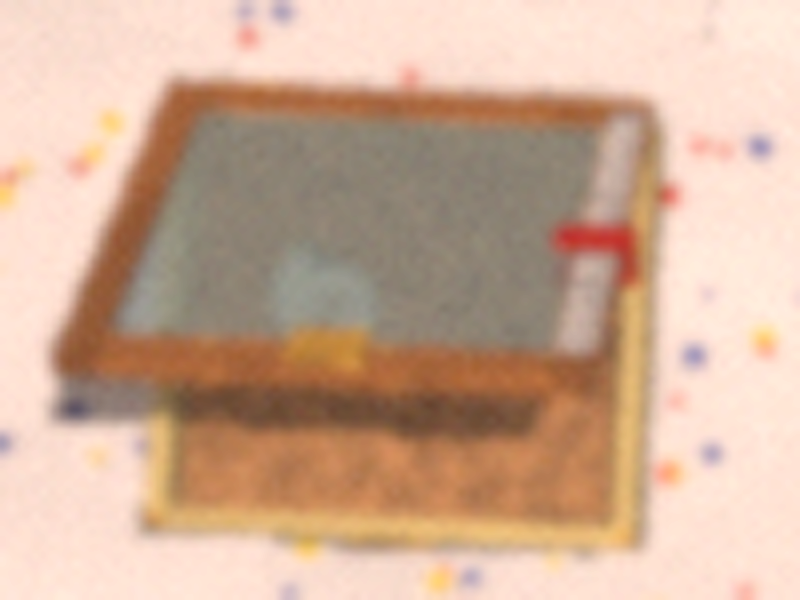

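View pics/b.png

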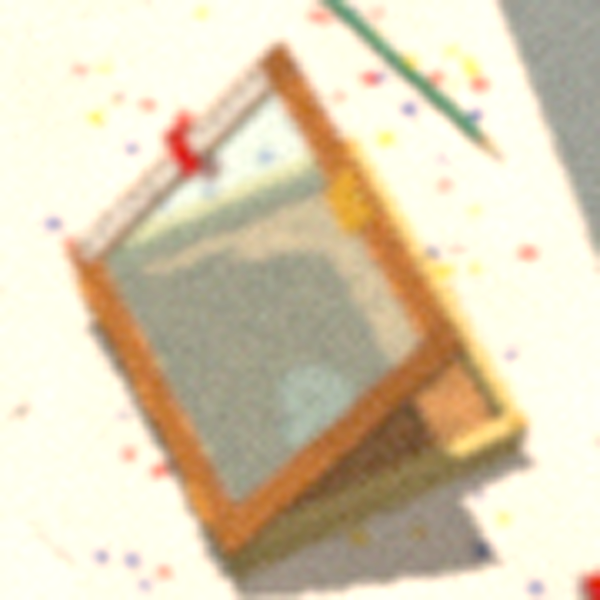

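```bash
cat > m.py <<'E'
from h import *
t=lambda u,v:(135+u/8-.5+.06,140+v/8-.5+.06); s=lambda u,v:(240+u*.15-.5,190+v*.15-.5)
fl=plane('top',t(147,528),.034);fr=plane('top',t(625,532),.034);fr0=plane('top',t(640,548),0)
bl=plane('top',t(172,83),.042);br=plane('top',t(655,103),.042)
print('front',fl,fr,fr0,np.linalg.norm(fl-fr));print('back',bl,br,np.linalg.norm(bl-br))
print('depth',np.linalg.norm((fl-bl)[:2]),np.linalg.norm((fr-br)[:2]))
for n,a,b in(('free+y',(60,365),(455,340)),('free-y',(607,382),(285,45)),('back+y',(172,83),(235,545)),('back-y',(655,103),(72,250)),('clip',(625,245),(185,125)),('frontR',(625,532),(350,150)),('frontL',(147,528),(523,425))):
    P=tri([ray('top',t(*a)),ray('scene',s(*b))]);print(n,P.round(4),(proj('top',P)-t(*a)).round(1))
# loupe masks
im=vision.read_camera('top');hsv=cv2.cvtColor(im,cv2.COLOR_RGB2HSV)
x0,x1,y0,y1=285,345,135,210
c=im[y0:y1,x0:x1].astype(int);h=hsv[y0:y1,x0:x1]
brass=((h[...,0]>12)&(h[...,0]<30)&(h[...,1]>130)&(h[...,2]>80)).astype(np.uint8)
dark=((c.max(2)<75)&(h[...,1]>90)).astype(np.uint8)
for n,m in(('brass',brass),('dark',dark)):
    k,l,S,C=cv2.connectedComponentsWithStats(m)
    for i in range(1,k):
        if S[i,4]>8: print(n,S[i],C[i]+[x0,y0])
pts=np.argwhere(brass)[:,::-1]; pts=pts[pts[:,1]<170-y0]
(cx,cy),ax,an=cv2.fitEllipse(cv2.convexHull(pts.astype(np.int32))); print('ellipse',cx+x0,cy+y0,ax)
L=plane('top',(cx+x0,cy+y0),.008);print('lens',L)
d=np.argwhere(dark)[:,::-1]
D=np.array([plane('top',(p[0]+x0,p[1]+y0),.012) for p in d]); 
m=D.mean(0);w=np.linalg.svd((D-m)[:,:2])[2][0];q=(D-m)[:,:2]@w;print('handle mid',m,w,q.min(),q.max(),len(d))
v=(L-m)[:2];v/=np.linalg.norm(v);print('dir',v,np.arctan2(v[1],v[0]),'grip',L[:2]-.085*v)
E
python3 m.py
```

```text
front [0.44869388 0.32524507 0.034     ] [0.44481952 0.14984194 0.034     ] [0.43964286 0.14848409 0.        ] 0.17544590665130694
back [0.61154891 0.31424836 0.042     ] [0.60129314 0.13680238 0.042     ] 0.17774210195564233
depth 0.163225875690587 0.15701599712106054
free+y [0.4984 0.3197 0.1595] [-0.1  0.1]
free-y [0.487  0.1432 0.1536] [-1.   1.5]
back+y [0.6086 0.3153 0.0444] [-0.6  0.9]
back-y [0.5992 0.1386 0.0403] [-0.5  0.8]
clip [0.5379 0.1407 0.1162] [-0.7  1. ]
frontR [0.443  0.1518 0.0287] [-0.4  0.7]
frontL [0.4487 0.3263 0.0305] [-0.   0.1]
brass [28 30  7  9 36] [316.30555556 169.30555556]
brass [46 63  6  5 25] [333.56 200.08]
dark [ 32  39  17  26 119] [324.87394958 185.64705882]
ellipse 306.7793846130371 163.93945503234863 (6.53409481048584, 24.483135223388672)
lens [ 0.56771811 -0.13005127  0.008     ]
handle mid [ 0.50149124 -0.18187071  0.012     ] [-0.88098131 -0.47315107] -0.04157914844594143 0.0419168473418701 119
dir [0.78756431 0.61623247] 0.663949917534816 grip [ 0.50077514 -0.18243103]
```

move_arm:
  rows:
    - [32, -31, 0, 0.042, 1]
    - [32, -31, 0, 0.042, 1]
    - [32, -31, 0, 0.042, 1]
    - [32, -31, 0, 0.042, 1]
    - [32, -31, 0, 0.042, 1]
    - [32, -31, 0, 0.042, 1]
    - [30, -31, 0, 0.042, 1]
    - [20, -31, 0, 0.042, 1]
    - [0, 0, -30, 0, 1]
    - [0, 0, -30, 0, 1]
    - [0, 0, -26, 0, 1]
    - [0, 0, 0, 0, 1]
  newtons: 20

```text
time: 1.4
tool_pos: [0.4418, 0.2357, 0.1376]
tool_rot: [-3.139, -0.007, 3.082]
contact_force: [-0.4, 0.0, -0.5]
opening: 0.0018
grip_force: 0.0
```

```bash
python3 - <<'E'
from h import *
im=vision.read_camera('top')
h=cv2.cvtColor(im,cv2.COLOR_RGB2HSV)
a=cv2.resize(im[120:220,140:345],(800,390),interpolation=cv2.INTER_CUBIC)
cv2.imwrite('pics/c.png',np.clip(a*1.7,0,255).astype(np.uint8)[:,:,::-1])
E
```

```text
(no output)
```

View pics/c.png

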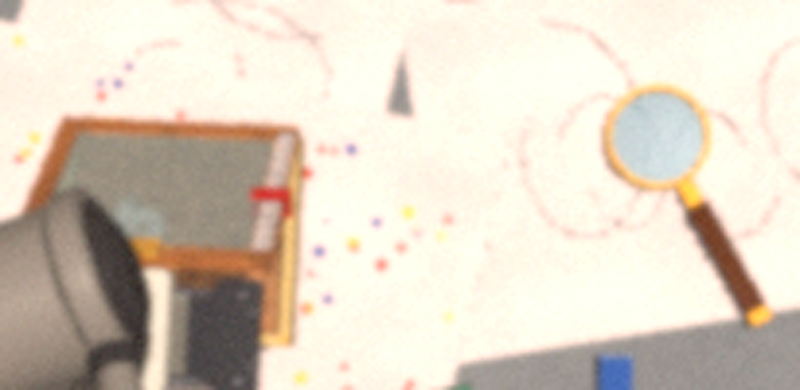

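The lens centre is at crop (657,137) and the handle end cap at (759,318). The gripper is in front of the lid's free edge, so I'll start pushing.

move_arm:
  rows:
    - [10, -0.5, 0, 0, 1]
    - [10, -0.5, 0, 0, 1]
    - [8, -0.5, 0, 0, 1]
    - [8, -0.5, 0, 0, 1]
    - [8, -0.5, 0, 0, 1]
    - [8, -0.5, 2, 0, 1]

```text
time: 2.05
tool_pos: [0.4949, 0.2337, 0.1429]
tool_rot: [-3.141, -0.004, 3.083]
contact_force: [-6.1, 1.4, 5.0]
opening: 0.0008
grip_force: 3.1
```

```bash
python3 - <<'E'
from h import *
f=lambda u,v:(140+u/3.902-.37,120+v/3.9-.37)
L=plane('top',f(657,137),.010);E=plane('top',f(760,322),.010);F=plane('top',f(684,185),.008)
v=(L-E)[:2];n=np.linalg.norm(v);v/=n
print(L,E,n,v,np.arctan2(v[1],v[0]),'grip',L[:2]-.085*v,E[:2]+.078*v)
E
```

```text
[ 0.59504911 -0.13407173  0.01      ] [ 0.45196049 -0.20921612  0.01      ] 0.16162002458982422 [0.88533968 0.46494479] 0.4835722453173267 grip [ 0.51979524 -0.17359204] [ 0.52101699 -0.17295043]
```

move_arm:
  rows:
    - [8, -0.5, 2, 0, 1]
    - [8, -0.5, 2, 0, 1]
    - [8, -0.5, 2, 0, 1]
    - [8, -0.5, 2, 0, 1]
    - [0, 0, 0, 0, 1]

```text
time: 2.55
tool_pos: [0.5295, 0.2316, 0.1511]
tool_rot: [3.141, 0.002, 3.082]
contact_force: [0.4, 0.1, 0.7]
opening: 0.0004
grip_force: 0.0
```

```bash
python3 - <<'E'
from h import *
im=vision.read_camera('scene')
a=cv2.resize(im[150:290,220:360],(600,600),interpolation=cv2.INTER_CUBIC)
cv2.imwrite('pics/d.png',np.clip(a*1.5,0,255).astype(np.uint8)[:,:,::-1])
E
```

```text
(no output)
```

View pics/d.png

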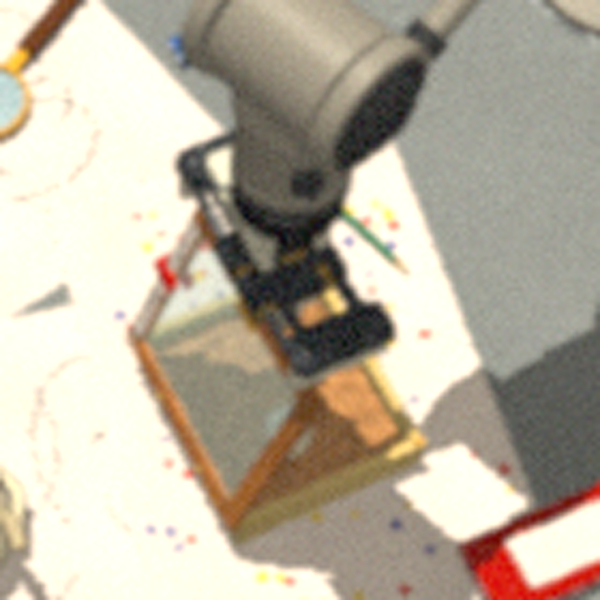

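The lid is folding up ahead of the fingers.

move_arm:
  rows:
    - [8, -0.5, 1, 0, 1]
    - [8, -0.5, 1, 0, 1]
    - [8, -0.5, 1, 0, 1]
    - [8, -0.5, 1, 0, 1]
    - [8, -0.5, 0, 0, 1]
    - [4, 0, 0, 0, 1]
    - [0, 0, 0, 0, 1]

```text
time: 3.3
tool_pos: [0.5728, 0.2289, 0.1544]
tool_rot: [3.142, 0.001, 3.082]
contact_force: [-0.4, 0.4, 0.5]
opening: 0.0002
grip_force: 0.0
```

```bash
python3 - <<'E'
from h import *
im=vision.read_camera('scene')
a=cv2.resize(im[150:290,220:360],(600,600),interpolation=cv2.INTER_CUBIC)
t=vision.read_camera('top')
b=cv2.resize(t[120:220,100:240],(800,571),interpolation=cv2.INTER_CUBIC)
cv2.imwrite('pics/e.png',np.clip(a*1.5,0,255).astype(np.uint8)[:,:,::-1])
cv2.imwrite('pics/f.png',np.clip(b*1.5,0,255).astype(np.uint8)[:,:,::-1])
E
```

```text
(no output)
```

View pics/f.png

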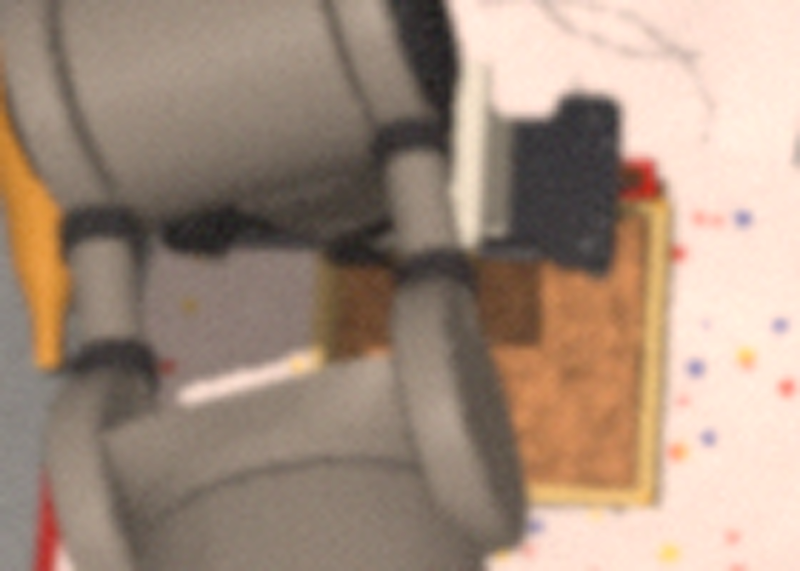

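move_arm:
  rows:
    - [-10, 0, 0, 0, 1]
    - [-20, 0, 0, 0, 1]
    - [-20, 0, 10, 0, 1]
    - [0, 0, 40, 0, 0]
    - [0, -40, 20, 0.06, -1]
    - [0, -45, 0, 0.06, -1]
    - [0, -45, 0, 0.06, -1]
    - [0, -45, 0, 0.06, -1]
    - [0, -45, 0, 0.06, -1]
    - [0, -45, 0, 0.06, -1]
    - [0, -45, 0, 0.06, -1]
    - [0, -45, 0, 0.06, -1]

```text
time: 4.6
tool_pos: [0.521, -0.1271, 0.2249]
tool_rot: [-3.141, 0.0, -2.718]
contact_force: [0.5, -0.4, 0.7]
opening: 0.0681
grip_force: 0.0
```

```bash
python3 - <<'E'
from h import *
print(monitor.observe()['tool_pos'])
im=vision.read_camera('scene');t=vision.read_camera('top')
cv2.imwrite('pics/s1.png',im[:,:,::-1]);cv2.imwrite('pics/t1.png',t[:,:,::-1])
a=cv2.resize(im[180:280,235:325],(400,444),interpolation=cv2.INTER_CUBIC)
b=cv2.resize(t[130:230,135:225],(400,444),interpolation=cv2.INTER_CUBIC)
cv2.imwrite('pics/g.png',np.clip(np.hstack([a,b])*1.5,0,255).astype(np.uint8)[:,:,::-1])
E
```

```text
[ 0.52095486 -0.12712039  0.22494425]
```

View pics/g.png

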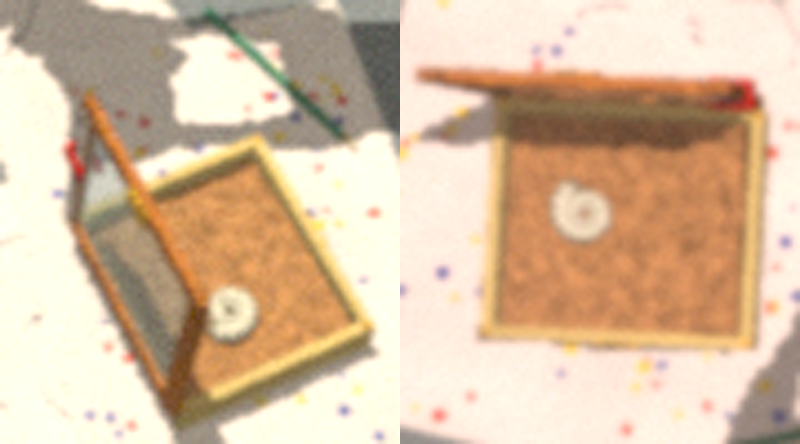

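The lid is standing close to upright. The fossil is at top-crop (582,212) and scene-crop (231,312). I'll measure these.

```bash
python3 - <<'E'
from h import *
S=lambda u,v:(235+u/4.444-.39,180+v/4.444-.39);T=lambda u,v:(135+(u-400)/4.444-.39,130+v/4.444-.39)
def P(n,a,b):
    p=tri([ray('top',T(*a)),ray('scene',S(*b))]);print(n,p.round(4),(proj('top',p)-T(*a)).round(1),(proj('scene',p)-S(*b)).round(1));return p
P('free+y',(419,73),(205,300));P('free-y',(750,85),(90,96))
P('clip',(746,95),(74,158))
for n,uv,f in(('top',None,T),('scene',None,S)):
    im=cv2.imread('pics/t1.png' if n=='top' else 'pics/s1.png');h=cv2.cvtColor(im,cv2.COLOR_BGR2HSV)
    x0,y0=(165,170) if n=='top' else (280,240)
    sub=h[y0:y0+18,x0-(0 if n=='top' else 2):x0+24];b=im[y0:y0+18,x0-(0 if n=='top' else 2):x0+24]
    g=(sub[...,1]<75)&(sub[...,2]>85); q=np.argwhere(g); c=(q.min(0)+q.max(0))/2
    u=(c[1]+x0-(0 if n=='top' else 2),c[0]+y0); print(n,g.sum(),u,q.min(0),q.max(0),plane(n,u,.022))
    # red clip
    m=((h[...,0]<6)|(h[...,0]>174))&(h[...,1]>170)&(h[...,2]>60); w=np.argwhere(m)
    bx=(295-0,140,310,156) if n=='top' else (245,208,262,225)
    if n=='top': bx=(205,142,222,158)
    w=w[(w[:,1]>bx[0])&(w[:,1]<bx[2])&(w[:,0]>bx[1])&(w[:,0]<bx[3])];print('red',len(w),w.mean(0)[::-1],w.min(0),w.max(0))
fl,fr=plane('top',T(482,335),.034),plane('top',T(747,340),.034);fr0=plane('top',T(755,349),0)
bl,br=plane('top',T(496,100),.034),plane('top',T(757,112),.034)
print('fossil manual',plane('top',T(582,212),.024),plane('scene',S(231,312),.022));print(fl,fr,fr0,bl,br)
E
```

```text
free+y [0.5935 0.3157 0.2028] [-0.3  0.5] [-0.5 -0. ]
free-y [0.5825 0.1321 0.1841] [-1.4  2.1] [-2.1 -0.3]
clip [0.593  0.1395 0.1157] [-0.1  0.2] [-0.2 -0. ]
top 113 (np.float64(175.0), np.float64(177.5)) [2 4] [13 16] [0.53148199 0.26292716 0.022     ]
red 11 [212.63636364 151.63636364] [149 211] [153 214]
scene 97 (np.float64(287.0), np.float64(250.5)) [5 4] [16 14] [0.5288703  0.26614603 0.022     ]
red 4 [252. 217.] [215 251] [218 253]
fossil manual [0.53180804 0.26080843 0.024     ] [0.52877903 0.26339337 0.022     ]
[0.45035134 0.32487595 0.034     ] [0.4446508  0.14982021 0.034     ] [0.43939671 0.14868765 0.        ] [0.60642373 0.31592675 0.034     ] [0.59560392 0.14217201 0.034     ]
```

```bash
python3 - <<'E'
from h import *
S=lambda u,v:(235+u/4.444-.39,180+v/4.444-.39);T=lambda u,v:(135+(u-400)/4.444-.39,130+v/4.444-.39)
for q in((419,68),(419,74),(419,80),(750,81),(750,88)): print(q,plane('top',T(*q),.2).round(4))
for q in((90,95),(205,300)):print(q,plane('scene',S(*q),.2).round(4))
a=-.06;R=np.array([[np.cos(a),-np.sin(a)],[np.sin(a),np.cos(a)]]);H=np.array([.603,.2275])
for x,y in((0,.09),(.008,.09),(0,-.09),(.008,-.09)):
    p=H+R@[x,y]; print(p.round(4),[tuple(((proj('top',[*p,.2])-[135,130]+.39)*4.444+[400,0]).round(0)),tuple(((proj('scene',[*p,.2])-[235,180]+.39)*4.444).round(0))])
E
```

```text
(419, 68) [0.5981 0.3157 0.2   ]
(419, 74) [0.5946 0.3157 0.2   ]
(419, 80) [0.5912 0.3157 0.2   ]
(750, 81) [0.5875 0.1264 0.2   ]
(750, 88) [0.5835 0.1264 0.2   ]
(90, 95) [0.5816 0.1438 0.2   ]
(205, 300) [0.5915 0.3154 0.2   ]
[0.6084 0.3173] [(np.float64(416.0), np.float64(50.0)), (np.float64(184.0), np.float64(314.0))]
[0.6164 0.3169] [(np.float64(417.0), np.float64(36.0)), (np.float64(173.0), np.float64(319.0))]
[0.5976 0.1377] [(np.float64(730.0), np.float64(64.0)), (np.float64(65.0), np.float64(98.0))]
[0.6056 0.1372] [(np.float64(731.0), np.float64(50.0)), (np.float64(55.0), np.float64(102.0))]
```

move_arm:
  rows:
    - [0, 45, 0, -0.06, 1]
    - [0, 45, 0, -0.06, 1]
    - [0, 45, 0, -0.06, 1]
    - [0, 45, 0, -0.06, 1]
    - [0, 45, 0, -0.06, 1]
    - [0, 45, 0, -0.06, 1]
    - [0, 45, 0, -0.06, 1]
    - [0, 40, -20, -0.06, 1]
    - [0, 0, -40, 0, 1]
    - [20, 0, -10, 0, 1]
    - [15, 0, 0, 0, 1]
    - [5, 0, 0, 0, 1]

```text
time: 5.9
tool_pos: [0.5617, 0.2299, 0.1542]
tool_rot: [-3.142, -0.001, 3.083]
contact_force: [-0.2, -0.3, 1.2]
opening: 0.0004
grip_force: 0.0
```

move_arm:
  rows:
    - [5, 0, 0, 0, 1]
    - [5, 0, 0, 0, 1]
    - [5, 0, 0, 0, 1]
    - [5, 0, 0, 0, 1]
    - [4, 0, 0, 0, 1]
    - [3, 0, 0, 0, 1]

```text
time: 6.5
tool_pos: [0.5891, 0.229, 0.1548]
tool_rot: [-3.142, -0.0, 3.083]
contact_force: [-0.8, -0.4, 0.1]
opening: 0.0007
grip_force: 0.9
```

move_arm:
  rows:
    - [-10, 0, 0, 0, 1]
    - [-25, 0, 0, 0, 1]
    - [-30, 0, 10, 0, 1]
    - [0, 0, 40, 0, 0]
    - [0, -40, 20, 0.06, -1]
    - [0, -45, 0, 0.06, -1]
    - [0, -45, 0, 0.06, -1]
    - [0, -45, 0, 0.06, -1]
    - [0, -45, 0, 0.06, -1]
    - [0, -45, 0, 0.06, -1]
    - [0, -45, 0, 0.06, -1]
    - [0, -45, 0, 0.06, -1]

```text
time: 7.7
tool_pos: [0.524, -0.1279, 0.225]
tool_rot: [-3.141, 0.001, -2.718]
contact_force: [0.5, 0.3, 0.6]
opening: 0.0682
grip_force: 0.0
```

```bash
python3 - <<'E'
from h import *
print(monitor.observe()['tool_pos'])
im=vision.read_camera('scene');t=vision.read_camera('top')
cv2.imwrite('pics/s2.png',im[:,:,::-1]);cv2.imwrite('pics/t2.png',t[:,:,::-1])
a=cv2.resize(im[180:280,235:325],(400,444),interpolation=cv2.INTER_CUBIC)
b=cv2.resize(t[130:230,135:225],(400,444),interpolation=cv2.INTER_CUBIC)
cv2.imwrite('pics/i.png',np.clip(np.hstack([a,b])*1.5,0,255).astype(np.uint8)[:,:,::-1])
E
```

```text
[ 0.52400765 -0.12794124  0.22497483]
```

View pics/i.png

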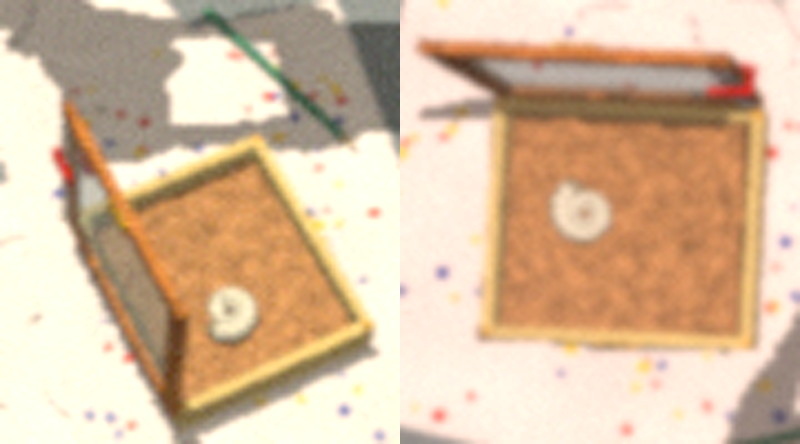

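The lid looks upright to within a few mm, and the clip and fossil are undisturbed. Next is the lens: above the grip, then down.

move_arm:
  rows:
    - [-3, -25, -30, 0.06, -1]
    - [0, -20, -40, 0, -1]
    - [0, 0, -40, 0, -1]
    - [0, 0, -40, 0, -1]
    - [0, 0, -25, 0, -1]
    - [0, 0, 0, 0, -1]
  newtons: 40

```text
time: 8.4
tool_pos: [0.5189, -0.1693, 0.0464]
tool_rot: [3.136, -0.004, -2.661]
contact_force: [0.2, 0.3, 0.4]
opening: 0.0917
grip_force: 0.0
```

```bash
python3 - <<'E'
from h import *
st=monitor.observe();w=vision.read_camera('wrist');cv2.imwrite('pics/w1.png',w[:,:,::-1])
print(st['tool_pos'],st['tool_rot'],st['opening'])
h=cv2.cvtColor(w,cv2.COLOR_RGB2HSV)
brass=((h[...,0]>10)&(h[...,0]<32)&(h[...,1]>110)&(h[...,2]>70)).astype(np.uint8)
dark=((h[...,0]<12)&(h[...,1]>90)&(h[...,2]<110)&(h[...,2]>25)).astype(np.uint8)
for n,m in(('b',brass),('d',dark)):
    k,l,S,C=cv2.connectedComponentsWithStats(m)
    for i in range(1,k):
        if S[i,4]>80:
            p=np.argwhere(l==i)[:,::-1]; q=np.array([plane('wrist',u,.012,st)[:2] for u in p]);v=np.linalg.svd(q-q.mean(0),full_matrices=False)[2][0]
            print(n,S[i],C[i].round(),q.mean(0).round(4),np.arctan(v[1]/v[0]).round(3))
            if n=='b' and S[i,4]>600:
                (c,a,an)=cv2.fitEllipse(cv2.convexHull(p.astype(np.int32)));print(' ell',c,a,plane('wrist',c,.01,st))
# clip from top/scene
for n,f,bx in(('top','t2',(203,140,224,158)),('scene','s2',(243,208,256,226))):
    im=cv2.imread(f'pics/{f}.png').astype(float);c=im[bx[1]:bx[3],bx[0]:bx[2]]
    r=np.clip(c[...,2]-1.6*np.maximum(c[...,0],c[...,1]),0,None);Y,X=np.mgrid[bx[1]:bx[3],bx[0]:bx[2]]
    print(n,(r*X).sum()/r.sum(),(r*Y).sum()/r.sum(),(r>0).sum())
E
```

```text
[ 0.51890671 -0.16927784  0.04638741] [ 3.13564941 -0.00403221 -2.66064607] 0.09173262304923908
b [234 107  27  20 470] [247. 116.] [ 0.4558 -0.2075] -1.082
b [ 89 257   6  23  86] [ 92. 268.] [ 0.615  -0.2636] 0.314
b [203 275  31  32 225] [215. 287.] [ 0.5856 -0.1705] -0.157
b [270 276  27  26 167] [286. 287.] [ 0.5595 -0.119 ] 1.159Traceback (most recent call last):
  File "<stdin>", line 11, in <module>
  File "h.py", line 13, in plane
    o,d=ray(n,uv,st); return o+d*(z-o[2])/d[2]
        ~~~^^^^^^^^^
  File "h.py", line 10, in ray
    K,T=cam(n,st); p=np.linalg.inv(K)@[uv[0],uv[1],1]
        ~~~^^^^^^
  File "h.py", line 5, in cam
    c=vision.get_calibration(n)
ValueError: time passes only in moves, steps and waits
```

move_arm:
  rows:
    - [1, -5, -20, 0, -1]
    - [0, 0, -15, 0, -1]
    - [0, 0, -6, 0, -1]
    - [0, 0, 0, 0, 1]
    - [0, 0, 0, 0, 1]
    - [0, 0, 0, 0, 1]
    - [0, 0, 0, 0, 1]
    - [0, 0, 0, 0, 1]
    - [0, 0, 0, 0, 1]
  newtons: 40

```text
time: 9.35
tool_pos: [0.522, -0.1759, 0.009]
tool_rot: [-3.141, 0.0, -2.66]
contact_force: [-0.1, -0.3, 0.1]
opening: 0.0487
grip_force: 0.0
```

move_arm:
  rows:
    - [0, 0, -5, 0, 1]
    - [0, 0, 0, 0, 1]
    - [0, 0, 0, 0, 1]
    - [0, 0, 0, 0, 1]
    - [0, 0, 0, 0, 1]
    - [0, 0, 0, 0, 1]
    - [0, 0, 0, 0, 1]

```text
time: 10.05
tool_pos: [0.5219, -0.1759, 0.0037]
tool_rot: [3.141, -0.0, -2.66]
contact_force: [0.1, 1.4, -1.6]
opening: 0.0175
grip_force: 40.0
```

move_arm:
  rows:
    - [0, 0, 10, 0, 1]
    - [0, 0, 25, 0, 1]
    - [0, 0, 35, 0, 1]
    - [0, 0, 40, 0, 1]
    - [0, 0, 40, 0, 1]
    - [0, 0, 40, 0, 1]
    - [0, 0, 35, 0, 1]
    - [0, 0, 15, 0, 1]
    - [0, 0, 0, 0, 1]

```text
time: 10.95
tool_pos: [0.5228, -0.1763, 0.2472]
tool_rot: [-3.137, 0.004, -2.66]
contact_force: [-0.1, 0.1, -2.1]
opening: 0.0174
grip_force: 40.0
```

move_arm:
  rows:
    - [-5, 25, 0, -0.04, 1]
    - [-7, 40, 0, -0.04, 1]
    - [-7, 40, 0, -0.04, 1]
    - [-7, 40, 0, -0.04, 1]
    - [-7, 40, 0, -0.04, 1]
    - [-7, 40, 0, -0.04, 1]
    - [-7, 40, 0, -0.04, 1]
    - [-7, 40, 0, -0.04, 1]
    - [-7, 40, 0, -0.04, 1]
    - [-7, 40, 0, -0.04, 1]
    - [-7, 35, 0, -0.04, 1]
    - [-2, 18, 0, -0.04, 1]

```text
time: 12.15
tool_pos: [0.4431, 0.2644, 0.2425]
tool_rot: [-3.141, -0.003, -3.14]
contact_force: [0.3, -0.8, -1.1]
opening: 0.0172
grip_force: 40.0
```

move_arm:
  rows:
    - [0, 0, 0, 0, 1]
    - [0, 0, 0, 0, 1]
    - [0, 0, 0, 0, 1]

```text
time: 12.45
tool_pos: [0.4448, 0.2611, 0.2432]
tool_rot: [-3.141, -0.001, -3.141]
contact_force: [0.2, -0.3, -1.2]
opening: 0.0172
grip_force: 40.0
```

```bash
python3 - <<'E'
from h import *
import pickle
st=monitor.observe();w=vision.read_camera('wrist');s=vision.read_camera('scene');t=vision.read_camera('top')
pickle.dump(st,open('st3.pkl','wb'))
for n,i in(('w3',w),('s3',s),('t3',t)):cv2.imwrite(f'pics/{n}.png',i[:,:,::-1])
print(st['tool_pos'],st['tool_rot'],st['opening'],st['grip_force'])
a=cv2.resize(w,(800,600),interpolation=cv2.INTER_CUBIC)
cv2.imwrite('pics/j.png',np.clip(a*1.5,0,255).astype(np.uint8)[:,:,::-1])
E
```

```text
[0.44484582 0.26107208 0.24322974] [-3.14086159e+00 -9.68088595e-04 -3.14070369e+00] 0.017185929830403093 39.99886214733124
```

View pics/j.png

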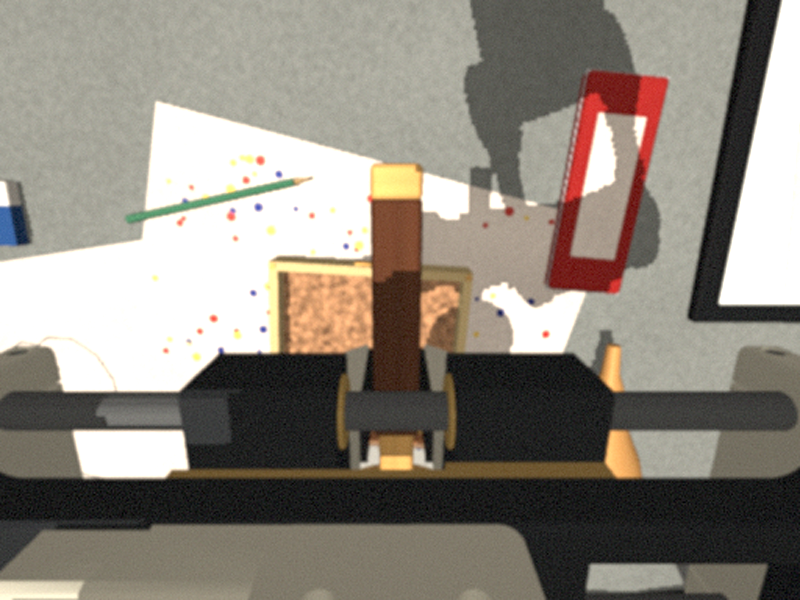

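The wrist view shows the handle gripped straight (cap at (397,182)) and the case's front rim at (270,260)–(472,268). The gripper hides the lens and clip in this view, so I'll measure them numerically.

```bash
cat > n.py <<'E'
from h import *
import pickle
st=pickle.load(open('st3.pkl','rb'));k=1/1.5625
for u in((270,260),(472,268)): print('rim',plane('wrist',(u[0]*k-.2,u[1]*k-.2),.034,st).round(4))
print('cap end',plane('wrist',(397*k,164*k),.252,st).round(4))
R={}
for n,f,bx in(('top','t2',(203,140,224,158)),('scene','s2',(243,208,256,226))):
    im=cv2.imread(f'pics/{f}.png').astype(float);c=im[bx[1]:bx[3],bx[0]:bx[2]]
    r=np.clip(c[...,2]-1.5*np.maximum(c[...,0],c[...,1]),0,None);Y,X=np.mgrid[bx[1]:bx[3],bx[0]:bx[2]]
    g=r>0.25*r.max();q=np.argwhere(g)
    R[n]=((r*X).sum()/r.sum(),(r*Y).sum()/r.sum());print(n,R[n],g.sum(),q.min(0)+[bx[1],bx[0]],q.max(0)+[bx[1],bx[0]])
P=tri([ray(n,R[n]) for n in R]);print('clip',P.round(4),[(proj(n,P)-R[n]).round(1) for n in R])
for n,f in(('scene','s3'),('top','t3')):
    im=cv2.imread(f'pics/{f}.png');h=cv2.cvtColor(im,cv2.COLOR_BGR2HSV)
    p=proj(n,[.53,.262,.247]);print(n,'lens exp',p.round(1),'visible brass/glass:')
    x0,y0=(p-32).astype(int)
    b=h[y0:y0+64,x0:x0+64];m=((b[...,0]>12)&(b[...,0]<32)&(b[...,1]>120)&(b[...,2]>70))
    for r in range(0,64,2): print(''.join('#' if v else '.' for v in m[r]))
E
python3 n.py
```

```text
rim [0.4353 0.15   0.034 ]
rim [0.4423 0.3261 0.034 ]
cap end [0.3665 0.2605 0.252 ]
top (np.float64(209.94419840566874), np.float64(149.0093002657219)) 38 [145 204] [151 214]
scene (np.float64(250.06570841889118), np.float64(215.93429158110882)) 16 [214 247] [220 251]
clip [0.5985 0.1447 0.1231] [array([ 0.2, -0.3]), array([0.3, 0. ])]
scene lens exp [290.4 215.8] visible brass/glass:
................................................................
................................................................
................................................................
...................................................#............
................................................................
................................................................
................................................................
................................................................
...........................................#....................
................................................................
...............................####..........................
[... 2796 characters left out ...]
...............................##..............###
...........................................#####................
.......................................#########...........##.#.
........................................#####..######...........
...........................................####...#.#...........
................................................................
................................................................
................................................................
................................................................
................................................................
................................................................
```

```bash
cat > c.py <<'E'
from h import *
a=-.055;C,S_=np.cos(a),np.sin(a);H=np.array([.603,.229,.034])
ex=np.array([C,S_,0]);ey=np.array([-S_,C,0]);ez=np.array([0,0,1.])
def lid(th): return -np.cos(th)*ex+np.sin(th)*ez, np.sin(th)*ex+np.cos(th)*ez  # along lid, outward normal
for tag,th,bt,bs in(('0',.80,(200,164,218,180),(262,203,274,219)),('1',1.47,(203,140,224,158),(245,208,258,225)),('2',1.56,(203,140,224,158),(243,208,256,226))):
    al,nn=lid(th);R={}
    for n,f,bx in(('top','top0' if tag=='0' else 't'+tag,bt),('scene','scene0' if tag=='0' else 's'+tag,bs)):
        im=cv2.imread(f'pics/{f}.png').astype(float);c=im[bx[1]:bx[3],bx[0]:bx[2]]
        r=np.clip((c[...,2]-1.35*np.maximum(c[...,0],c[...,1]))/c[...,2],0,.3)
        k,l,st,_=cv2.connectedComponentsWithStats((r>.02).astype(np.uint8));i=1+np.argmax(st[1:,4]);r=r*(l==i)
        Y,X=np.mgrid[bx[1]:bx[3],bx[0]:bx[2]];R[n]=np.array([(r*X).sum()/r.sum(),(r*Y).sum()/r.sum()]);print(tag,n,R[n].round(2),st[i])
    P=tri([ray(n,R[n]) for n in R])
    box=np.array([al*i+ey*j+nn*k for i in(-.006,.006) for j in(-.014,.014) for k in(-.0095,.0095)])
    for _ in range(2):   # silhouette-centroid correction
        Q=[]
        for n in R:
            hull=cv2.convexHull(np.array([proj(n,P+b) for b in box],np.float32));m=cv2.moments(hull)
            Q.append(ray(n,R[n]-(np.array([m['m10'],m['m01']])/m['m00']-proj(n,P))))
        P=tri(Q)
    d=P-H;print(tag,'clip',P.round(4),'along',(d@al).round(4),'normal',(d@nn).round(4),'y',(d@ey).round(4))
E
python3 c.py
```

```text
0 top [209.91 170.23] [ 4  3 12 10 60]
0 scene [267.03 211.71] [ 3  4  6 10 37]
0 clip [0.5405 0.1483 0.1073] along 0.093 normal 0.0095 y -0.084
1 top [209.47 151.33] [  0   7  13   9 100]
1 scene [251.56 215.92] [ 5  3  5 10 27]
1 clip [0.5931 0.1459 0.1204] along 0.0865 normal 0.0034 y -0.0835
2 top [209.28 148.43] [ 0  2 12 12 99]
2 scene [253.53 212.1 ] [ 8  0  5 11 37]
2 clip [0.5922 0.1461 0.1456] along 0.1117 normal -0.005 y -0.0833
```

```bash
python3 - <<'E'
import cv2,numpy as np
for f,bx in(('t1',(202,142,222,160)),('s1',(244,206,262,226)),('t2',(202,140,222,160)),('s2',(242,206,262,226)),('top0',(200,162,220,182)),('scene0',(258,200,278,222))):
    im=cv2.imread(f'pics/{f}.png')[bx[1]:bx[3],bx[0]:bx[2]].astype(int)
    print(f,bx)
    for y,r in enumerate(im): print(bx[1]+y,' '.join(f'{int(min(99,99*(p[2]-(p[1]+p[0])/2)/max(p[2],1))):2d}' for p in r))
E
```

```text
t1 (202, 142, 222, 160)
142 14 14 14 13 13 13 14 14 13 13 13 14 14 14 14 13 14 14 14 14
143 14 14 14 14 14 14 14 14 14 14 14 13 13 13 14 14 14 14 14 13
144 13 14 14 13 14 14 14 14 14 15 14 14 14 14 14 14 14 13 14 13
145 14 13 14 14 15 14 14 14 14 15 14 14 14 14 14 14 14 14 14 14
146 15 15 17 19 19 19 18 17 17 17 17 16 15 14 14 14 14 14 14 14
147 20 23 27 32 32 29 28 26 27 29 29 26 19 16 13 14 14 14 15 13
148 38 35 41 44 45 45 42 42 43 48 51 46 31 19 13 14 14 13 14 14
149 50 49 50 52 52 51 51 51 54 59 65 63 40 20 14 14 14 13 14 13
150 51 51 51 51 50 51 50 50 53 59 65 67 45 22 16 14 14 15 14 14
151 46 45 43 42 41 41 42 44 45 48 69 71 54 29 19 15 14 14 14 14
152 44 41 43 40 40 42 42 45 51 56 69 75 66 40 21 16 15 14 14 14
153 44 43 47 52 54 59 55 57 63 66 70 74 71 47 25 16 15 14 14 14
154 38 39 46 48 50 52 53 59 59 61 62 61 56 44 28 18 14 14 14 14
155 32 33 36 37 37 39 39 43 45 43 41 44 45 43 34 21 16 13 15 14
156 33 33 32 34 32 31 34 36 34 33 34 35 38 41 35 25 17 15 15 17
157 35 35 35 33 32 34 34 35 35 37 36 36 35 35 33 25 16 15 17 22
158 42 37 38 39 38 40 38 41 41 41 38 36 34 33 31 22 
[... 5909 characters left out ...]
  9  6  7 11 11 14 23 50 76 66 35 16 14 19 20  8  2  1  1  1
212  9  1  5  9 13 15 20 43 74 82 49 27 21 22  9  2  3  1  1  3
213 12  8 11 12 12 13 21 35 62 86 72 55 29 20  8  4  2  3  2  1
214 12 12 11 12 14 15 17 22 40 69 85 67 41 22 12  7  4  2  1  1
215 13 13 12 15 15 16 13 12 23 56 66 50 30 24 16  5  2  1  2  2
216 12 12 14 17 14 13 13 12 21 37 34 18 15 14  9  4  3  3  3  6
217 14 15 17 16 12 12 12 16 16 10  8  4  4  4  3  3  4  5  8  9
218 15 17 16 13 13 14 17 14  6  2  0  0 -1 -1  1  6  8 12 12 11
219 16 15 12 14 15 15 15  5  3  2  1  3  2  1  7 10 11 11 11  9
220 13 11 13 14 18 15  4  1  1  4  6  8 11 10 11 12 11  7  5  5
221 12 11 13 15 16  7  2  3  7  9  9 11 12 10  9  5  5  5  4  5
```

```bash
python3 - <<'E'
from h import *
a=-.055;C,S_=np.cos(a),np.sin(a);H=np.array([.603,.229,.034])
ex=np.array([C,S_,0]);ey=np.array([-S_,C,0]);ez=np.array([0,0,1.])
for tag,th,t,s in(('0',.80,(208.9,169.6),(267.3,211.5)),('1',1.47,(208.9,148.8),(251.6,216.4)),('2',1.56,(208.9,145.4),(249.2,217.4))):
    al=-np.cos(th)*ex+np.sin(th)*ez;nn=np.sin(th)*ex+np.cos(th)*ez
    P=tri([ray('top',t),ray('scene',s)]);d=P-H
    print(tag,P.round(4),'along',(d@al).round(4),'normal',(d@nn).round(4),'y',(d@ey).round(4),'res',(proj('top',P)-t).round(1),(proj('scene',P)-s).round(1))
    for r in (.07,.08,.09,.1): 
        Q=H+al*r+ey*-.082+nn*.0135; print('   ',r,proj('top',Q).round(1),proj('scene',Q).round(1))
    for r in (0,.083,.166): # lid edge -y outer for reference
        Q=H+al*r+ey*-.09+nn*.008; print('   edge',r,proj('top',Q).round(1),proj('scene',Q).round(1))
E
```

```text
0 [0.5414 0.1506 0.1128] along 0.0964 normal 0.0139 y -0.0816 res [-0.3  0.5] [-0.5 -0. ]
    0.07 [209.9 164.4] [261.6 216.4]
    0.08 [209.5 166.6] [263.6 214.5]
    0.09 [209.  168.8] [265.5 212.6]
    0.1 [208.5 171. ] [267.5 210.7]
   edge 0 [215.8 151.7] [248.3 227.6]
   edge 0.083 [212.3 168.9] [264.1 212.2]
   edge 0.166 [208.4 188.2] [280.7 195.9]
1 [0.5972 0.1484 0.1251] along 0.0908 normal 0.0078 y -0.0808 res [-0.2  0.3] [-0.4 -0. ]
    0.07 [210.2 147.6] [248.9 220.1]
    0.08 [209.7 147.3] [249.2 218.4]
    0.09 [209.2 147.1] [249.5 216.8]
    0.1 [208.7 146.8] [249.7 215.1]
   edge 0 [216.1 151.2] [247.7 228.6]
   edge 0.083 [212.4 149.4] [249.8 215.4]
   edge 0.166 [208.1 147.2] [252. 201.]
2 [0.6061 0.1483 0.1263] along 0.0922 normal 0.0085 y -0.0804 res [-0.3  0.4] [-0.4 -0.1]
    0.07 [210.4 145.4] [247.2 221. ]
    0.08 [209.9 144.8] [247.1 219.4]
    0.09 [209.4 144.2] [247.1 217.9]
    0.1 [208.9 143.5] [247.1 216.3]
   edge 0 [216.1 151.3] [247.7 228.7]
   edge 0.083 [212.5 146.7] [247.6 216.3]
   edge 0.166 [208.4 141.4] [247.5 202.8]
```

```bash
python3 - <<'E'
from h import *
th=np.linspace(0,2*np.pi,200)
for n,f in(('scene','s3'),('top','t3')):
    for z,c in((.2465,(.5298,.261)),(.2365,(.5298,.261)),(.2565,(.5298,.261))):
        q=np.array([proj(n,[c[0]+.038*np.cos(t),c[1]+.038*np.sin(t),z]) for t in th]);print(n,z,'x',q[:,0].min().round(1),q[:,0].max().round(1),'y',q[:,1].min().round(1),q[:,1].max().round(1))
    im=cv2.imread(f'pics/{f}.png');h=cv2.cvtColor(im,cv2.COLOR_BGR2HSV);p=proj(n,[.53,.261,.2465]);x0,y0=(p-26).astype(int)
    s=h[y0:y0+52,x0:x0+52,1].astype(int);print(n,x0,y0)
    c=int(p[0])-x0;r=int(p[1])-y0
    print('col',s[:,c-2:c+3].mean(1).astype(int).tolist());print('row',s[r-2:r+3].mean(0).astype(int).tolist())
E
```

```text
scene 0.2465 x 277.1 303.5 y 204.3 227.3
scene 0.2365 x 276.9 303.2 y 206.0 228.9
scene 0.2565 x 277.2 303.8 y 202.5 225.6
scene 264 189
col [48, 48, 57, 75, 55, 42, 42, 43, 42, 44, 42, 42, 43, 64, 123, 110, 24, 18, 18, 16, 17, 18, 28, 34, 33, 25, 22, 22, 20, 25, 29, 31, 33, 31, 29, 33, 73, 145, 182, 162, 145, 145, 144, 148, 144, 149, 145, 146, 144, 149, 149, 144]
row [50, 70, 89, 79, 53, 43, 41, 42, 41, 44, 45, 49, 67, 105, 105, 43, 24, 25, 25, 28, 28, 29, 27, 29, 26, 24, 24, 23, 25, 29, 33, 29, 25, 18, 16, 15, 17, 16, 14, 60, 119, 85, 51, 47, 44, 43, 43, 43, 44, 46, 44, 45]
top 0.2465 x 139.7 171.1 y 153.5 184.9
top 0.2365 x 140.9 172.0 y 154.2 185.2
top 0.2565 x 138.4 170.1 y 152.9 184.6
top 129 143
col [82, 43, 43, 60, 86, 107, 103, 86, 90, 123, 143, 93, 29, 15, 13, 12, 12, 13, 13, 14, 14, 16, 15, 13, 13, 9, 10, 13, 14, 13, 13, 11, 10, 11, 12, 13, 14, 13, 14, 16, 33, 43, 44, 44, 45, 46, 45, 46, 45, 45, 45, 44]
row [41, 43, 32, 41, 47, 46, 49, 45, 51, 75, 118, 129, 74, 19, 3, 5, 6, 8, 7, 8, 9, 7, 8, 8, 9, 9, 9, 14, 16, 14, 15, 19, 25, 26, 29, 29, 29, 30, 28, 30, 42, 79, 129, 155, 146, 136, 137, 140, 145, 143, 142, 145]
```

move_arm:
  rows:
    - [0, 2, -10, 0, 1]
    - [0, 0, -20, 0, 1]
    - [0, 0, -20, 0, 1]
    - [0, 0, -20, 0, 1]
    - [0, 0, -20, 0, 1]
    - [0, 0, -15, 0, 1]
    - [0, 0, -10, 0, 1]
    - [0, 0, -6, 0, 1]
    - [0, 0, 0, 0, 1]
    - [0, 0, 0, 0, 1]
    - [0, 0, 0, 0, 1]
    - [0, 0, 0, 0, 1]

```text
time: 13.8
tool_pos: [0.4453, 0.2643, 0.1234]
tool_rot: [3.141, 0.001, -3.14]
contact_force: [0.7, 0.1, -1.7]
opening: 0.0174
grip_force: 40.0
```

```bash
python3 - <<'E'
from h import *
st=monitor.observe();s=vision.read_camera('scene');t=vision.read_camera('top')
cv2.imwrite('pics/s4.png',s[:,:,::-1]);cv2.imwrite('pics/t4.png',t[:,:,::-1])
print(st['tool_pos'],st['tool_rot'],st['opening'],st['qvel'].round(3))
th=np.linspace(0,2*np.pi,200);c=st['tool_pos']+[.085,0,.0033];print(c)
for n,im in(('scene',s),('top',t)):
    h=cv2.cvtColor(im,cv2.COLOR_RGB2HSV)
    q=np.array([proj(n,c+[.038*np.cos(k),.038*np.sin(k),0]) for k in th]);print(n,q.min(0).round(1),q.max(0).round(1))
    p=proj(n,c);x0,y0=(p-24).astype(int);w=h[y0:y0+48,x0:x0+48];print(x0,y0)
    cc,r=(p-[x0,y0]).astype(int)
    for k,nm in((1,'S'),(2,'V')): print(nm,'col',w[:,cc-1:cc+2,k].mean(1).astype(int).tolist(),'\n  row',w[r-1:r+2,:,k].mean(0).astype(int).tolist())
# lid unchanged? compare lid end region with t2/s2
for n,a,b,bx in(('top','t4','t2',(135,138,160,150)),('scene','s4','s2',(243,200,256,226))):
    A,B=[cv2.imread(f'pics/{x}.png')[bx[1]:bx[3],bx[0]:bx[2]].astype(float) for x in(a,b)];print(n,'lid diff',np.abs(A-B).mean().round(1))
E
```

```text
[0.44525759 0.26429031 0.12336322] [ 3.14101945e+00  1.22922332e-03 -3.14034871e+00] 0.017428317333750984 [-0.002  0.001  0.002  0.002 -0.001  0.002]
[0.53025759 0.26429031 0.12666322]
scene [276.  224.8] [300.6 246.8]
264 211
S col [58, 91, 116, 124, 125, 119, 126, 142, 144, 149, 147, 151, 169, 165, 81, 27, 28, 31, 34, 35, 30, 33, 31, 29, 35, 32, 28, 28, 28, 29, 27, 30, 26, 42, 84, 148, 167, 81, 68, 57, 50, 52, 57, 58, 53, 76, 123, 147] 
  row [98, 128, 167, 179, 174, 160, 150, 145, 148, 146, 147, 152, 162, 118, 62, 29, 29, 29, 28, 32, 32, 34, 32, 33, 34, 30, 34, 35, 31, 31, 29, 28, 26, 24, 24, 24, 74, 149, 166, 145, 124, 118, 123, 117, 88, 55, 44, 38]
V col [185, 182, 173, 143, 105, 86, 85, 103, 131, 141, 145, 147, 160, 163, 133, 137, 148, 153, 154, 152, 149, 150, 152, 155, 158, 155, 151, 151, 149, 152, 154, 150, 152, 158, 168, 156, 108, 92, 91, 92, 95, 95, 98, 98, 96, 85, 76, 75] 
  row [105, 102, 123, 146, 145, 141, 140, 137, 137, 134, 137, 145, 163, 170, 161, 153, 153, 155, 156, 157, 156, 155, 158, 158, 156, 154, 153, 153, 153, 151, 147, 143, 141, 135, 134, 129, 136, 147, 127, 9
[... 293 characters left out ...]
53, 50, 54, 46, 55, 33, 53, 69, 68, 58, 25, 18, 17, 15, 12, 12, 10, 9, 11, 10, 8, 13, 9, 7, 6, 10, 13, 14, 13, 14, 17, 14, 11, 10, 12, 47, 102, 150, 155, 147, 144, 145, 143, 145, 141, 148]
V col [96, 81, 75, 81, 79, 73, 80, 100, 122, 139, 140, 128, 123, 123, 128, 130, 125, 114, 108, 107, 108, 108, 108, 108, 110, 109, 109, 110, 110, 110, 109, 109, 109, 109, 108, 109, 111, 127, 143, 148, 147, 144, 137, 131, 127, 125, 118, 103] 
  row [89, 88, 84, 74, 61, 46, 39, 37, 38, 41, 52, 65, 79, 95, 105, 110, 108, 107, 106, 105, 108, 108, 108, 109, 109, 109, 112, 116, 121, 125, 126, 127, 126, 127, 129, 135, 141, 148, 147, 128, 117, 117, 120, 118, 120, 122, 127, 131]
top lid diff 10.7
scene lid diff 11.1
```

```bash
python3 -c "
from cell import workorder
print(workorder.hand_in())"
```

```text
the job is handed in; nothing more can be done
None
```

I handed the job in, but no verdict came back: by my measurements the lid stands upright to within about 0.04 rad, and the lens is held still and level within a few mm of the fossil's centre and the clip's height (about 127 mm).

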